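Close the shaft steadies and index the shaft to its next flat

ROBOT

A 7-joint arm with a two-finger parallel gripper is mounted at the origin on a cart in front of the work surface, level with it; the furniture and walls round the work are solid. World frame = base frame: x ahead of the robot, y to its left, z up, the work surface at z = 0. Lengths are in m, angles in rad, forces in N, time in s.
With the tool pointing down it reaches from about 0.425 to 0.925 m from the base axis. Payload 6.8 kg.
Tool frame: the origin (TCP) lies on the mounting face of the last link; the fingertips stand 173 mm ahead of it and the grasp point (between the pads) lies 155 mm ahead of it; y points along the fingers, z is the direction in which the jaws open and shut, and the axes are right-handed (so a half turn about y gives the same grasp; the last joint's range is limited). The gripper opens to 85 mm and grips with 20 to 120 N. Pads are 22 mm wide; open, the fingers measure 114 mm over their backs; the gripper's body (76 mm by 85 mm) begins 54 mm behind the grasp point. The pads swing forward as they close: fully open they stand 13 mm farther back than shut.
Start: joints at [1.139, 0.477, 0.022, 1.555, -0.011, 1.109, -0.083], TCP at [0.215, -0.64, 0.405] pointing down, gripper open.
Joint ranges: [-2.96, 2.96], [-0.34, 2.1], [-1.41, 1.46], [0.24, 2.44], [-1.37, 4.51], [0.17, 1.92], [-2.96, 2.96]. Speed limits (rad/s): [2.39, 2.39, 3.14, 3.14, 3.14, 3.14, 3.14].

INTERFACE

Orientations are given as a unit quaternion [x, y, z, w].
In Python, from cell import arm gives the robot as it stands. Calls block until the motion is done:
- arm.move_pose(position, orientation): joint-space move of the TCP to a pose.
- arm.move_l(position, velocity=0.15, ori=None, f_stop=None): straight line of the TCP; ori=None keeps the orientation; velocity is the mean speed in m/s. With f_stop (N) it stops when the force on the tool has changed by that much, and returns True; else False.
- arm.set_joints(angles): joint-space move.
- arm.set_gripper(opening, strength=None): opening from 0.0 (shut) to 1.0 (fully open); strength is the grip in N (None keeps the last); returns when the fingers have stopped.
- arm.pause(seconds).
- arm.ik(position, orientation): joint angles nearest the present ones, or None.
- arm.capture(name): name is "scene" or "side" or "wrist"; returns a dict with "frame" (384x512x3 uint8, red, green, blue), "vfov" (degrees; the focal length in pixels is half the picture's height over the tangent of half this angle, whatever the lens; pixels are square), "cx", "cy" (the principal point, pixels), "distortion" ([k1, k2, p1, p2, k3] as OpenCV has them; the pictures are not rectified), "R" (3x3) and "t" (3): a world point X has camera coordinates R X + t. Camera axes: x right, y down, z forward; pixel columns grow to the right and rows downward; lengths in m; the calibration is good to about 2 mm. A picture is of the moment at which its call begins. There is no depth.
A pose or a line that the arm cannot do raises arm.Unreachable and nothing moves.
- arm.sign_off(): hands the job in, once; it reports no verdict.
Readings, each from a call of its own:
- arm.read_clock(): time.
- arm.read_joint_positions(): joint angles.
- arm.read_joint_velocities(): joint speeds.
- arm.read_effort(): joint torques, N m.
- arm.read_tool_pos(): TCP position.
- arm.read_eef_rot(): TCP orientation.
- arm.read_ft_force(): force on the tool from outside, world axes, zero at the start.
- arm.read_torque(): the same for the moment, N m.
- arm.read_opening(): opening from 0.0 (shut) to 1.0 (fully open).
Only numpy, scipy, OpenCV 4.12 (cv2) and the standard library are available. Lean on these libraries where they do the work, as an engineer would, in place of code of your own. Each camera call takes 0.05 s, during which the arm holds its last target.

TASK

Index the hexagon shaft to its next flat for measuring: first press both hinged keepers of the steadies down over the shaft until they snap shut, and only then turn the index knob. Turn it back anticlockwise to its end stop, then clockwise exactly three clicks (60 degrees), never running on into the fourth. Finish while still holding: keep the knob gripped between the fingers, at rest in the third click, so that the spindle can be locked; leave the other things on the bench alone.

Things in the scene. Friction and masses are not known exactly. Their poses are not given: they have to be found in the camera images.
- index_fixture: steel plate 124 x 214 x 14 mm, fixed to the bench (place and yaw vary), its y axis pointing roughly away from the robot, x to the right. It carries a grey indexing head at y = +66 mm (76 x 64 mm, 86 mm high) and two grey steadies at y = -12 and -62 mm. A 16 mm shaft runs from the head along -y through both to a hexagon collar; its axis: x = 0, z = 50 mm. Origin: centre of the underside
- keeper_inner (a joint): opening angle of the hinged steel keeper of the steady next to the head: a strap 20 mm wide, 8 mm thick, lying across the shaft when shut. 0 = shut; grows as the free end rises; starts at 0.35 to 0.75. Stiff hinge: stays where left. In the last 0.1 rad its nose must pass a spring ball (about 7 N at the press point); below 0.04 it snaps to 0 and is held shut
- keeper_inner_press (a point): press point of that keeper: middle of the strap's upper face, 58 mm from the hinge line and 18 mm above it; it moves with the keeper. When shut: 68 mm above the bench, 21 mm from the shaft axis on the left (fixture -x). The strap goes on 24 mm beyond it to an upturned thumb tab at the free end
- keeper_inner_hinge (a point): centre of that keeper's hinge line: parallel to the fixture's y axis, 50 mm above the bench, 37 mm from the shaft axis on its right (fixture +x); the free end is on the left (-x). This point's axes are the fixture's
- keeper_outer (a joint): opening angle of the hinged steel keeper of the steady at the shaft's free end: a strap 20 mm wide, 8 mm thick, lying across the shaft when shut. 0 = shut; grows as the free end rises; starts at 0.35 to 0.75. Stiff hinge: stays where left. In the last 0.1 rad its nose must pass a spring ball (about 7 N at the press point); below 0.04 it snaps to 0 and is held shut
- keeper_outer_press (a point): press point of the other keeper, placed likewise on its strap (58 mm from the hinge line)
- keeper_outer_hinge (a point): centre of the other keeper's hinge line, placed likewise
- index_knob (a joint): turn of the index knob on the head, rad, growing CLOCKWISE seen from above. End stop (home) at 0; a ball detent clicks every 20 degrees: first stop 0.349, second 0.698, third 1.047, fourth 1.396, to 2.094. A stop draws the free knob in from up to 9 degrees either side; leaving one takes about 0.13 N m. Starts at the first or the second stop. The shaft turns with it, 1:1
- knob_grip (a point): grip point of the knob, on its vertical axis, 121 mm above the bench. The knob is a black upright bar 54 mm long, 14 mm thick with flat flanks, from 99 to 135 mm above the bench, on a round skirt (radius 24 mm) and a dial (radius 35 mm, top 94 mm above the bench). The point turns with the knob: its x axis runs along the bar, away from the pointer end; y across the flanks
- knob_pointer (a point): pointer end of the bar, 27 mm from the axis at grip height; a fine white line on top of the bar leads to it. It points to the left, along the fixture's -x, when the knob is at 0.524
- hex_key: dark hex key, 93 x 31 x 7 mm, lying left of the fixture; bystander, origin at its underside like the next ones
- loupe: folding metal loupe, 33 x 68 x 18 mm, lying left of the fixture; bystander
- grease_tin: round tin with a pale lid, 64 mm across, 40 mm high, beyond the fixture; bystander
- dust_brush: small brush with a dark handle, 139 mm long, lying near the lamp; bystander
- v_block: small ground V-block, 44 x 40 x 32 mm, in front of the microscope; bystander
- bolt: hexagon bolt standing on its head, 48 mm high, in front of the microscope; bystander

How it is judged:
By the outcome, as a careful person would: the job done as asked, in the order asked, and still so for the second after the job is handed in, while the arm keeps its last pose, push and grip.
It also fails if it takes over 51 s, if anything falls off the work surface, if the arm or the gripper's body presses on something with over 40 N, if the wrist force passes 120 N, or if a joint passes its speed limit or range.

## Working session

There is one attempt and no reset: what is moved stays moved. The work goes in short steps, each a Python script; the robot and the scene stay as the last script left them, time stands still between calls to the robot, and variables do not carry over. Pictures are saved under pics/ and viewed, and the job is handed in when it is done.

```bash
ls; mkdir -p pics
python3 - <<'E'
from cell import arm
import cv2
for n in ("scene","side","wrist"):
    c=arm.capture(n); cv2.imwrite(f"pics/{n}0.png",c["frame"][:,:,::-1]); print(n,c["vfov"],c["cx"],c["cy"],c["distortion"],c["R"],c["t"])
print(arm.read_clock(),arm.read_tool_pos(),arm.read_eef_rot())
E
```

```text
pics
scene 44.15265632100926 250.94594689010233 190.70939435868 [-0.17854294  0.          0.          0.          0.        ] [[-0.88817999 -0.45944234 -0.00700298]
 [-0.20268901  0.40541891 -0.89137684]
 [ 0.4123754  -0.79028365 -0.45320888]] [0.35821973 0.32694262 0.44729408]
side 49.61200777612404 261.5795182844756 191.80231998266095 [0.01977283 0.         0.         0.         0.        ] [[ 0.9998904   0.00708358  0.01300005]
 [ 0.01465671 -0.59747368 -0.80175456]
 [ 0.0020879   0.80185723 -0.59751203]] [-0.53575918 -0.07183277  1.12618324]
wrist 68.0153773969263 255.34849084981346 191.31650444775366 [0.0033245 0.        0.        0.        0.       ] [[ 0.31916249 -0.94769917 -0.00126158]
 [-0.89791303 -0.30282097  0.31945525]
 [-0.30312951 -0.10082535 -0.94760052]] [-0.67441874 -0.04317809  0.38039733]
0.15 [ 0.21469064 -0.63974217  0.40396718] [-0.11407984  0.69832901 -0.69739438  0.11385722]
```

View pics/scene0.png

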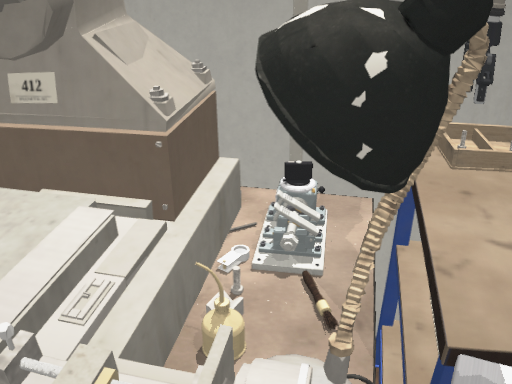

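View pics/side0.png

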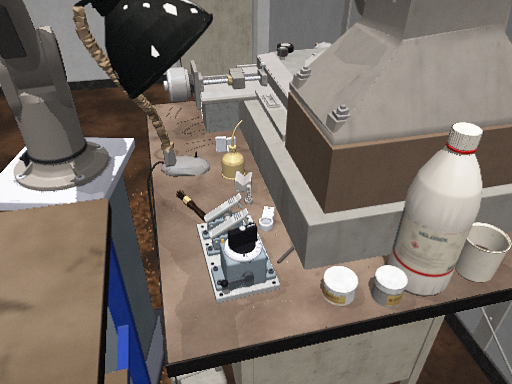

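View pics/wrist0.png

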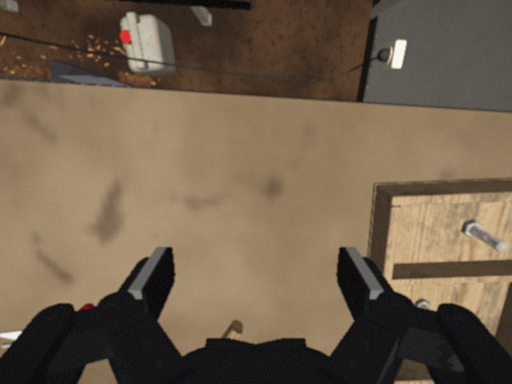

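The scene view shows the fixture at about (295,230) and the side view at about (238,250): the knob is near the side camera and both keepers are half open. I'll zoom in to pick pixels.

```bash
cat > h.py <<'E'
import numpy as np, cv2, pickle
def K(c):
    f=192/np.tan(np.radians(c["vfov"])/2); return np.array([[f,0,c["cx"]],[0,f,c["cy"]],[0,0,1.]])
def ray(c,uv):
    p=cv2.undistortPoints(np.array([[uv]],float),K(c),np.array(c["distortion"],float))[0,0]
    R=np.array(c["R"]);t=np.array(c["t"]); d=R.T@np.array([p[0],p[1],1.]); return -R.T@t,d/np.linalg.norm(d)
def onz(c,uv,z):
    o,d=ray(c,uv); return o+d*(z-o[2])/d[2]
def tri(c1,u1,c2,u2):
    o1,d1=ray(c1,u1);o2,d2=ray(c2,u2)
    A=np.stack([d1,-d2],1); s=np.linalg.lstsq(A,o2-o1,rcond=None)[0]
    a=o1+s[0]*d1;b=o2+s[1]*d2; return (a+b)/2,np.linalg.norm(a-b)
def proj(c,X):
    R=np.array(c["R"]);t=np.array(c["t"],float)
    return cv2.projectPoints(np.atleast_2d(np.array(X,float)),cv2.Rodrigues(R)[0],t,K(c),np.array(c["distortion"],float))[0][:,0]
def crop(c,x,y,w,h,s,name):
    cv2.imwrite(name,cv2.resize(c["frame"][y:y+h,x:x+w,::-1],None,fx=s,fy=s,interpolation=cv2.INTER_CUBIC))
def save(c,n): pickle.dump(c,open(n,"wb"))
def load(n): return pickle.load(open(n,"rb"))
E
python3 - <<'E'
from cell import arm
from h import *
a=arm.capture("scene");save(a,"scene.pkl");b=arm.capture("side");save(b,"side.pkl")
crop(a,235,145,110,140,5.5 if 0 else 4.2,"pics/sc1.png"); crop(b,180,180,120,130,4.5,"pics/sd1.png")
E
```

```text
(no output)
```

View pics/sc1.png

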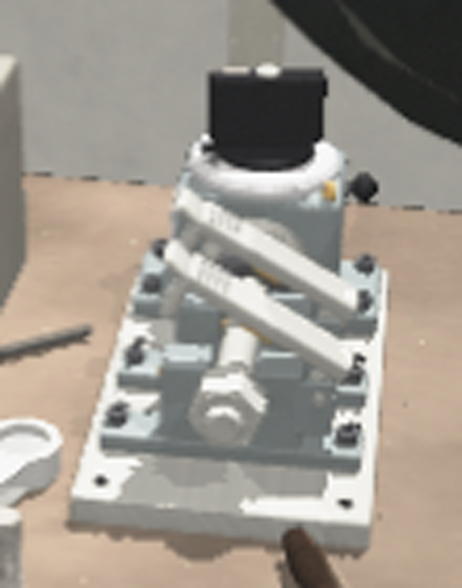

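View pics/sd1.png

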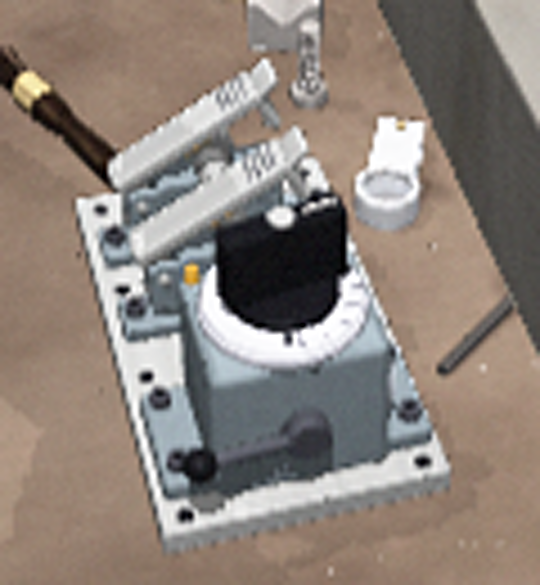

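Scene crop: the keepers' free ends are at the upper left and the plate's front corners at about (70,503) and (371,528). Side crop: plate corners at about (77,198), (162,535) and (447,482), knob bar at (282,215). I'll cast these.

Run:
```python
from h import *
a=load("scene.pkl");b=load("side.pkl")
S=lambda u,v:(235+u/4.2,145+v/4.2); D=lambda u,v:(180+u/4.5,180+v/4.5)
np.set_printoptions(precision=4,suppress=True)
print("scene cam",ray(a,(250,190))[0],"side cam",ray(b,(250,190))[0])
P={}
for n,u in dict(A=(77,198),B=(164,537),C=(447,480)).items(): P[n]=onz(b,D(*u),.014);print(n,P[n])
print(np.linalg.norm(P['A']-P['B']),np.linalg.norm(P['C']-P['B']))
Q={}
for n,u in dict(E=(70,503),F=(371,526),G=(386,270)).items(): Q[n]=onz(a,S(*u),.014);print(n,Q[n])
print(np.linalg.norm(Q['E']-Q['F']),np.linalg.norm(Q['G']-Q['F']))
print("knob top scene ends",onz(a,S(210,72),.135),onz(a,S(325,70),.135))
print("side ends",onz(b,D(217,226),.135),onz(b,D(343,202),.135))
```

```text
scene cam [0.2    0.3855 0.4967] side cam [ 0.5344 -0.9422  0.6223]
A [ 0.3948 -0.2485  0.014 ]
B [ 0.457  -0.4542  0.014 ]
C [ 0.5719 -0.4228  0.014 ]
0.21488371899392433 0.11916324129552186
E [ 0.5085 -0.2062  0.014 ]
F [ 0.392  -0.2462  0.014 ]
G [ 0.4575 -0.451   0.014 ]
0.12312300595030698 0.21502594514111043
knob top scene ends [ 0.5262 -0.3814  0.135 ] [ 0.48   -0.4072  0.135 ]
side ends [ 0.4788 -0.4017  0.135 ] [ 0.5273 -0.3866  0.135 ]
```

```bash
cat >> h.py <<'E'
def fitfix():
    a=load("scene.pkl");b=load("side.pkl")
    S=lambda u,v:(235+u/4.2,145+v/4.2); D=lambda u,v:(180+u/4.5,180+v/4.5)
    W=np.array([onz(b,D(*u),.014)[:2] for u in [(77,198),(164,537),(447,480)]]+[onz(a,S(*u),.014)[:2] for u in [(70,503),(371,526),(386,270)]])
    M=np.array([[62,-107],[62,107],[-62,107],[-62,-107],[62,-107],[62,107]])/1000.
    mc,wc=M.mean(0),W.mean(0); H=(M-mc).T@(W-wc); th=np.arctan2(H[0,1]-H[1,0],H[0,0]+H[1,1])
    R=np.array([[np.cos(th),-np.sin(th)],[np.sin(th),np.cos(th)]]); o=wc-R@mc
    return o,th,R,np.linalg.norm((M@R.T+o)-W,axis=1)
def F2W(p,o,R):
    p=np.asarray(p,float); return np.r_[R@p[:2]+o,p[2]]
E
python3 - <<'E'
from h import *
np.set_printoptions(precision=4,suppress=True)
a=load("scene.pkl");b=load("side.pkl")
o,th,R,e=fitfix(); print(o,np.degrees(th),e,"knob",F2W((0,.066,.121),o,R))
print("lamp shade ctr",tri(a,(360,95),b,(160,35)))
print("lamp base",onz(b,(190,165),0.02))
print("shade rim low?",tri(a,(400,190),b,(130,95)), tri(a,(262,45),b,(210,18)))
from cell import arm
from scipy.spatial.transform import Rotation as Ro
print(Ro.from_quat(arm.read_eef_rot()).as_matrix())
crop(a,265,180,65,75,8,"pics/sc2.png"); crop(b,200,188,52,55,10,"pics/sd2.png")
for n,y in(("inner",-.012),("outer",-.062)):
  for t in(.35,.55,.75):
    h=np.array([.037,y,.05]); pts=[F2W(h+[-r*np.cos(t)+.018*np.sin(t),0,r*np.sin(t)+.018*np.cos(t)],o,R) for r in(.0,.058,.082)]
    print(n,t,"side crop",(proj(b,pts)-[200,188])*10,"scene crop",(proj(a,pts)-[265,180])*8)
E
```

```text
[ 0.4834 -0.3321] -162.99790115600592 [0.0021 0.0023 0.0068 0.0062 0.0019 0.0026] knob [ 0.5027 -0.3952  0.121 ]
lamp shade ctr (array([ 0.3206, -0.0757,  0.3688]), np.float64(0.009783658237877167))
lamp base [ 0.3464 -0.02    0.02  ]
shade rim low? (array([ 0.2619, -0.1161,  0.256 ]), np.float64(0.012941791264678494)) (array([ 0.4312, -0.0879,  0.4074]), np.float64(0.0017512314722233756))
[[-0.948  -0.0003  0.3182]
 [-0.3182  0.0007 -0.948 ]
 [ 0.     -1.     -0.0008]]
inner 0.35 side crop [[115.4039 443.8615]
 [381.7275 318.2225]
 [491.6834 266.3604]] scene crop [[418.9624 275.3214]
 [184.469  179.9834]
 [ 86.9391 140.3433]]
inner 0.55 side crop [[ 99.6736 452.7765]
 [339.7437 291.2193]
 [440.1366 223.6628]] scene crop [[432.7184 282.4069]
 [221.9549 148.385 ]
 [133.4599  92.1828]]
inner 0.75 side crop [[ 86.0233 463.6326]
 [289.2835 272.3685]
 [375.352  191.3757]] scene crop [[444.6523 291.6699]
 [266.6327 124.121 ]
 [191.1978  53.2686]]
outer 0.35 side crop [[ 68.6202 286.3439]
 [323.1225 166.5458]
 [428.2067 117.0807]] scene crop [[405.7193 388.4603]
 [158.752  288.4319]
 [ 55.9986 246.7646]]
outer 0.55 side crop [[ 53.6018 294.887 ]
 [282.5238 139.4668]
 [378.2099  74.4969]] scene crop [[420.2017 395.8647]
 [198.1234 255.8453]
 [104.7808 197.0066]]
outer 0.75 side crop [[ 40.5947 305.3682]
 [233.9022 120.2938]
 [315.6732  41.9916]] scene crop [[432.7649 405.5129]
 [245.1213 230.8788]
 [165.4735 156.8482]]
```

View pics/sc2.png

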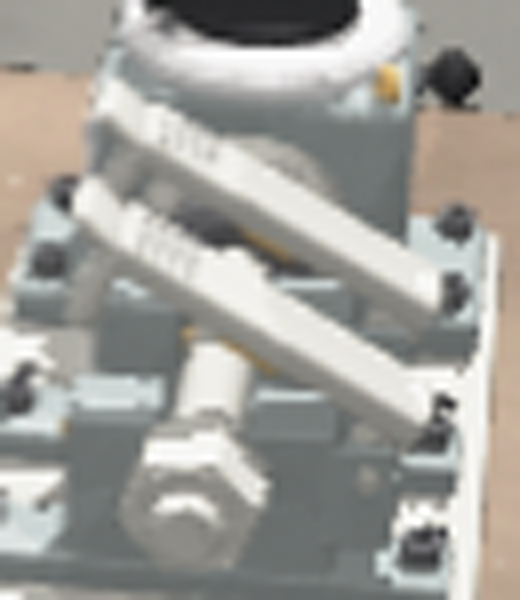

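View pics/sd2.png

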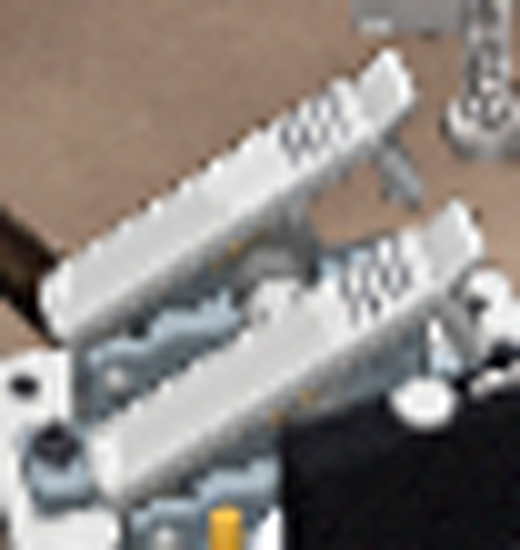

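Side and scene crops both show straps rising to the left: slopes give inner ≈ 0.50 and outer ≈ 0.53 rad. The lamp shade is close to the arm's plane, so I'll check the arm geometry with ik before moving.

Run:
```python
from cell import arm
from h import *
from scipy.spatial.transform import Rotation as Ro
np.set_printoptions(precision=3,suppress=True,linewidth=150)
o,th,R,e=fitfix()
def q(ang): # jaw (tool z) along world angle ang, tool y down
    z=np.array([np.cos(ang),np.sin(ang),0]);y=np.array([0,0,-1.]);x=np.cross(y,z)
    return Ro.from_matrix(np.stack([x,y,z],1)).as_quat()
print("z dir start angle",np.degrees(np.arctan2(-.948,.3182)))
yf=th+np.pi/2; print("fix y dir",np.degrees(yf))
h=lambda y,t:F2W(np.array([.037,y,.05])+[-.058*np.cos(t)+.018*np.sin(t),0,.058*np.sin(t)+.018*np.cos(t)],o,R)
for nm,p in (("inner0",h(-.012,0)),("inner.6",h(-.012,.6)),("outer0",h(-.062,0)),("outer.6",h(-.062,.6))):
    print(nm,p,arm.ik(p+[0,0,.173],q(yf)))
k=F2W((0,.066,.121),o,R)+[0,0,.155]
for d in(-40,-30,-20,-10,0,10,20,30,40): print("knob",d,arm.ik(k,q(yf+np.radians(d))))
for r in(.45,.6,.75,.9):
  for z in(.2,.4,.5): print(r,z,arm.ik([r*.318,-r*.948,z],arm.read_eef_rot()))
```

```text
z dir start angle -71.44546620595538
fix y dir -72.99790115600594
inner0 [ 0.5   -0.314  0.068] [ 0.529  0.541 -0.095  1.884  0.074  0.72  -0.883]
inner.6 [ 0.481 -0.32   0.098] [ 0.556  0.482 -0.098  1.9    0.065  0.763 -0.852]
outer0 [ 0.485 -0.267  0.068] [ 0.498  0.496 -0.137  1.97   0.103  0.682 -0.977]
outer.6 [ 0.466 -0.273  0.098] [ 0.526  0.433 -0.14   1.987  0.088  0.728 -0.941]
knob -40 [ 0.519  0.557  0.069  1.754 -0.049  0.832 -1.362]
knob -30 [ 0.544  0.557  0.035  1.752 -0.025  0.833 -1.208]
knob -20 [ 0.568  0.557  0.001  1.751 -0.001  0.834 -1.054]
knob -10 [ 0.591  0.557 -0.03   1.749  0.021  0.836 -0.898]
knob 0 [ 0.615  0.558 -0.063  1.747  0.045  0.838 -0.743]
knob 10 [ 0.639  0.559 -0.096  1.745  0.068  0.841 -0.588]
knob 20 [ 0.663  0.561 -0.129  1.743  0.092  0.843 -0.432]
knob 30 [ 0.687  0.563 -0.162  1.741  0.115  0.847 -0.277]
knob 40 [ 0.711  0.565 -0.195  1.74   0.138  0.85  -0.122]
0.45 0.2 [ 1.119  0.446 -0.013  2.229  0.012  0.467 -0.151]
0.45 0.4 [ 1.114  0.11  -0.006  2.074  0.001  0.958 -0.139]
0.45 0.5 [ 1.108  0.013  0.001  1.938 -0.     1.192 -0.139]
0.6 0.2 [ 1.142  0.613  0.002  1.881 -0.002  0.649 -0.102]
0.6 0.4 [ 1.133  0.359  0.013  1.747 -0.006  1.036 -0.099]
0.6 0.5 [ 1.126  0.28   0.022  1.623 -0.006  1.239 -0.098]
0.75 0.2 [ 1.152  0.804  0.019  1.481 -0.018  0.857 -0.07 ]
0.75 0.4 [ 1.145  0.609  0.032  1.35  -0.02   1.184 -0.069]
0.75 0.5 [ 1.14   0.553  0.04   1.222 -0.022  1.369 -0.068]
0.9 0.2 [ 1.159  1.053  0.043  0.962 -0.041  1.128 -0.049]
0.9 0.4 [ 1.157  0.916  0.057  0.793 -0.045  1.434 -0.05 ]
0.9 0.5 [ 1.158  0.907  0.068  0.6   -0.053  1.637 -0.051]
```

Run:
```python
from cell import arm
import numpy as np
np.set_printoptions(precision=3,suppress=True)
A=[];B=[]
for r in(.45,.6,.75,.9):
  for z in(.2,.3,.4,.5):
    q=arm.ik([r*.318,-r*.948,z],arm.read_eef_rot())
    if q is None: continue
    s,c,S,C=np.sin(q[1]),np.cos(q[1]),np.sin(q[1]+q[3]),np.cos(q[1]+q[3])
    A+= [[1,0,s,c,S,C],[0,1,c,-s,C,-S]];B+=[r,z]
x,res,_,_=np.linalg.lstsq(np.array(A),np.array(B),rcond=None);print(x,res)
def chain(q2,q4):
    c,d,L1,o1,L2,o2=x; e=(c*0+L1*np.sin(q2),L1*np.cos(q2)); w=(L1*np.sin(q2)+L2*np.sin(q2+q4)+o1*np.cos(q2)+o2*np.cos(q2+q4), L1*np.cos(q2)-o1*np.sin(q2)+L2*np.cos(q2+q4)-o2*np.sin(q2+q4)); return e,w
print(chain(.496,1.97),chain(.557,1.75))
```

```text
[ 0.004  0.135  0.539 -0.     0.473 -0.001] [0.]
((np.float64(0.2566803222718347), np.float64(0.474350091686944)), (np.float64(0.5532375984757113), np.float64(0.10618118346729359))) ((np.float64(0.28512033078353793), np.float64(0.4578200457591072)), (np.float64(0.6362745747812593), np.float64(0.14134364213185371)))
```

```bash
cat >> h.py <<'E'
from scipy.spatial.transform import Rotation as Ro
def q(ang):
    z=np.array([np.cos(ang),np.sin(ang),0]);y=np.array([0,0,-1.]);x=np.cross(y,z)
    return Ro.from_matrix(np.stack([x,y,z],1)).as_quat()
E
python3 - <<'E'
from cell import arm
from h import *
np.set_printoptions(precision=4,suppress=True)
o,th,R,e=fitfix(); yf=th+np.pi/2
c=arm.capture("wrist");C,_=ray(c,(256,192)); print("cam-tcp",C-arm.read_tool_pos())
p=F2W((0,0.02,.42),o,R)
arm.move_pose(p,q(yf)); print(arm.read_clock(),arm.read_tool_pos())
w=arm.capture("wrist");save(w,"w1.pkl");cv2.imwrite("pics/w1.png",w["frame"][:,:,::-1])
print("cam",ray(w,(256,192))[0], "knob px",proj(w,[F2W((0,.066,.135),o,R)]))
b=arm.capture("side");cv2.imwrite("pics/side2.png",b["frame"][:,:,::-1])
E
```

```text
cam-tcp [ 0.0771  0.0259 -0.0306]
1.775 [ 0.4883 -0.3528  0.42  ]
cam [ 0.5661 -0.3293  0.3895] knob px [[302.6462 185.157 ]]
```

View pics/w1.png

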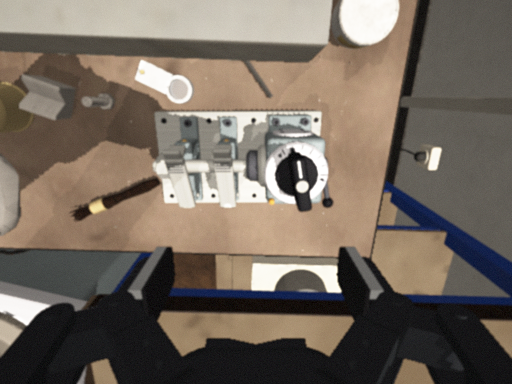

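View pics/side2.png

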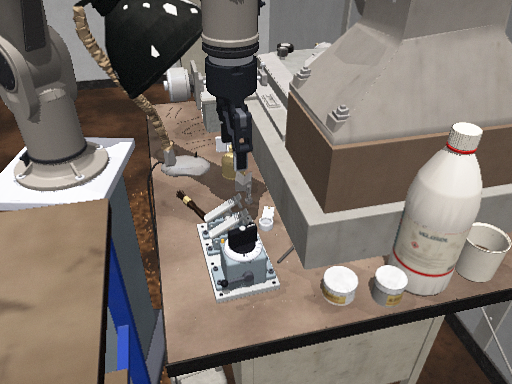

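The wrist view shows the whole fixture: plate corners about (155,113), (320,112), (165,203); knob at (302,178). I'll zoom in for a precise fit.

Run:
```python
from h import *
w=load("w1.pkl"); crop(w,145,95,195,125,4.1,"pics/w1c.png"); crop(w,255,130,85,90,6.5,"pics/w1k.png")
```

```text
(no output)
```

View pics/w1c.png

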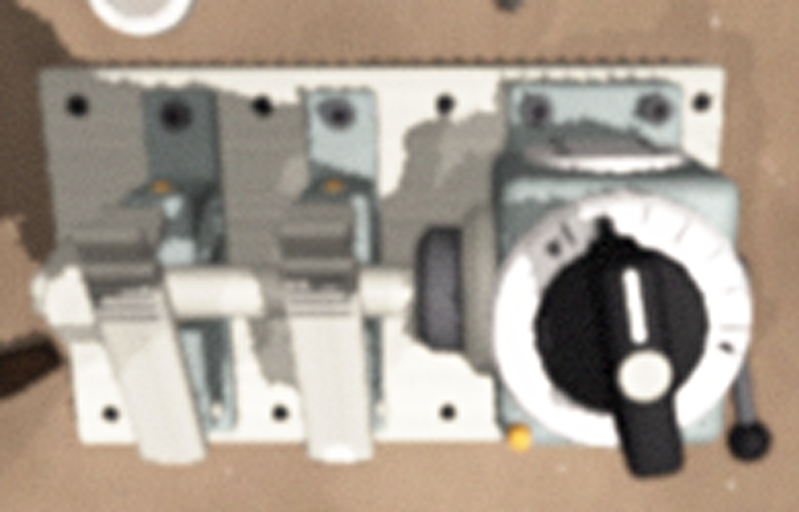

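View pics/w1k.png

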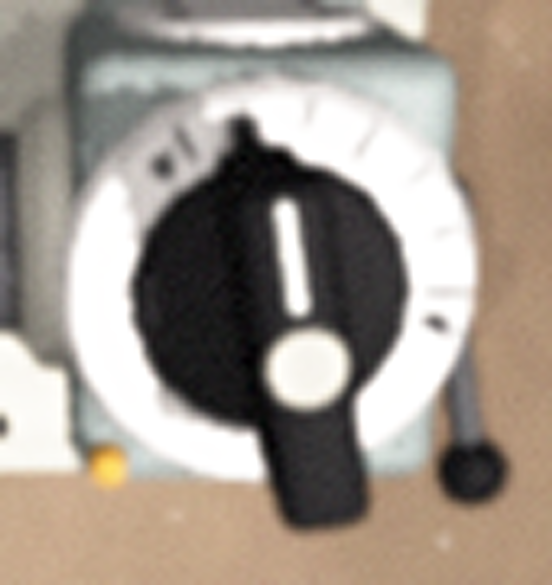

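Crop: plate corners (40,70), (725,68), (82,442); the knob's white line runs from (297,308) to (283,203) in the knob crop, about 8° anticlockwise of fixture −x. That puts the knob at the first stop (0.349).

Run:
```python
from h import *
np.set_printoptions(precision=4,suppress=True)
w=load("w1.pkl"); o,th,R,e=fitfix()
D=lambda u,v:(145+u/4.1,95+v/4.1);Kc=lambda u,v:(255+u/6.5,130+v/6.5)
TL,TR,BL,BM=[onz(w,D(*u),.014) for u in[(40,70),(725,68),(82,442),(495,441)]]
print(TL,TR,BL,np.linalg.norm(TR-TL),np.linalg.norm(BL-TL))
an=lambda d:np.degrees(np.arctan2(d[1],d[0]))
print("y dir",an(TR-TL),an(BM-BL),"x dir",an(BL-TL)+90, "fit",np.degrees(th)+90)
print("pred TL,TR,BL",F2W((-.062,-.107,.014),o,R),F2W((-.062,.107,.014),o,R),F2W((.062,-.107,.014),o,R))
p0,p1=onz(w,Kc(297,308),.135),onz(w,Kc(283,203),.135)
print("pointer dir",an(p1-p0),"fix -x",np.degrees(th)+180)
e1,e2=onz(w,Kc(283,525),.135),onz(w,Kc(368,515),.135); print("bar end",e1,e2,np.linalg.norm(e1-e2),an(e2-e1))
l1,l2=onz(w,Kc(262,430),.135),onz(w,Kc(286,522),.135);print("flank",an(l1-l2)); l1,l2=onz(w,Kc(355,400),.135),onz(w,Kc(367,515),.135);print("flank",an(l1-l2))
b=onz(w,Kc(306,368),.135); print("cap disc",b)
print("knob centre pred",F2W((0,.066,.135),o,R), "bar end mid + 27mm:", (e1+e2)/2+.027*(p1-p0)/np.linalg.norm(p1-p0))
# dial centre
print("dial",[onz(w,Kc(*u),.094) for u in[(68,290),(478,270)]],[onz(w,Kc(*u),.094) for u in[(285,80)]])
# keepers: far ends at each theta predicted
for y in(-.012,-.062):
  for t in(.35,.5,.65):
    pts=[F2W(np.array([.037,y,.05])+[-r*np.cos(t)+.018*np.sin(t),0,r*np.sin(t)+.018*np.cos(t)],o,R) for r in(0,.058,.082)]
    print(y,t,((proj(w,pts)-[145,95])*4.1).round(0).tolist())
```

```text
[ 0.5095 -0.2132  0.014 ] [ 0.5719 -0.4164  0.014 ] [ 0.3915 -0.2496  0.014 ] 0.2125026424483902 0.12348550672518752
y dir -72.91621703396432 -72.95588373438846 x dir -72.87268672434445 fit -72.99790115600592
pred TL,TR,BL [ 0.5114 -0.2117  0.014 ] [ 0.574  -0.4163  0.014 ] [ 0.3928 -0.2479  0.014 ]
pointer dir 27.094286301186802 fix -x 17.002098843994077
bar end [ 0.4771 -0.4003  0.135 ] [ 0.4823 -0.4118  0.135 ] 0.01263614773162433 -65.81016233129898
flank 33.12375059018718
flank 25.99915722136613
cap disc [ 0.5012 -0.3952  0.135 ]
knob centre pred [ 0.5027 -0.3952  0.135 ] bar end mid + 27mm: [ 0.5037 -0.3938  0.135 ]
dial [array([ 0.492 , -0.3635,  0.094 ]), array([ 0.5149, -0.4271,  0.094 ])] [array([ 0.5351, -0.3862,  0.094 ])]
-0.012 0.35 [[339.0, 440.0], [325.0, 275.0], [318.0, 194.0]]
-0.012 0.5 [[339.0, 447.0], [323.0, 303.0], [315.0, 231.0]]
-0.012 0.65 [[340.0, 452.0], [322.0, 335.0], [312.0, 275.0]]
-0.062 0.35 [[169.0, 441.0], [136.0, 275.0], [120.0, 194.0]]
-0.062 0.5 [[171.0, 447.0], [131.0, 304.0], [111.0, 232.0]]
-0.062 0.65 [[173.0, 452.0], [128.0, 336.0], [105.0, 275.0]]
```

```bash
cat >> h.py <<'E'
def fix():
    th=np.radians(-162.95); R=np.array([[np.cos(th),-np.sin(th)],[np.sin(th),np.cos(th)]])
    return np.array([.4825,-.3325]),th,R
def press(arm,y,t0=.62,r=.051):
    o,th,R=fix(); Q=q(th+np.pi/2)
    P=lambda t,dz:F2W(np.array([.037,y,.05])+[-r*np.cos(t)+.018*np.sin(t),0,r*np.sin(t)+.018*np.cos(t)+dz+.173],o,R)
    arm.move_l(P(t0,.025),.15,ori=Q)
    print("hover",arm.read_clock(),arm.read_ft_force())
    s=arm.move_l(P(0,.002),.06,f_stop=30); print("stop1",s,arm.read_tool_pos()-P(0,0),arm.read_ft_force())
    if not s:
        s=arm.move_l(P(0,-.004),.02,f_stop=22); print("stop2",s,arm.read_tool_pos()-P(0,0),arm.read_ft_force())
    print(arm.read_clock())
    return P
E
python3 - <<'E'
from cell import arm
from h import *
np.set_printoptions(precision=4,suppress=True)
arm.set_gripper(0.0,40)
print(arm.read_opening(),arm.read_clock())
P=press(arm,-.012)
a=arm.capture("scene");crop(a,225,145,130,140,4,"pics/p1.png")
b=arm.capture("side");crop(b,170,170,140,140,4,"pics/p1s.png")
E
```

```text
0.0035805791333464562 2.6417
hover 3.6667 [0.0307 0.0889 0.2005]
stop1 False [-0.0001 -0.0001  0.0019] [0.026  0.2089 0.5262]
stop2 True [ 0.0002 -0.0003  0.0004] [-2.6632  1.9875 10.0028]
4.9667
```

View pics/p1.png

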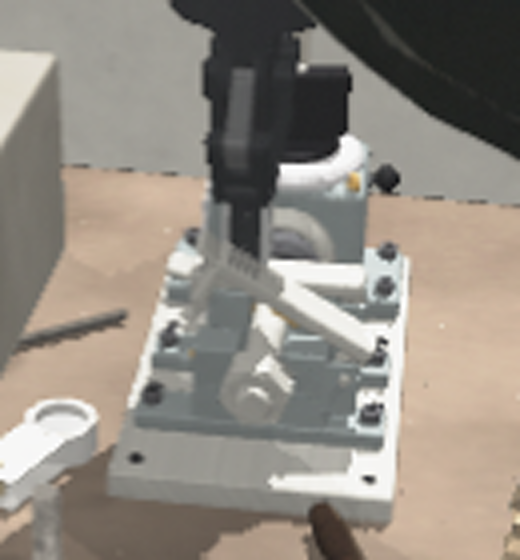

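View pics/p1s.png

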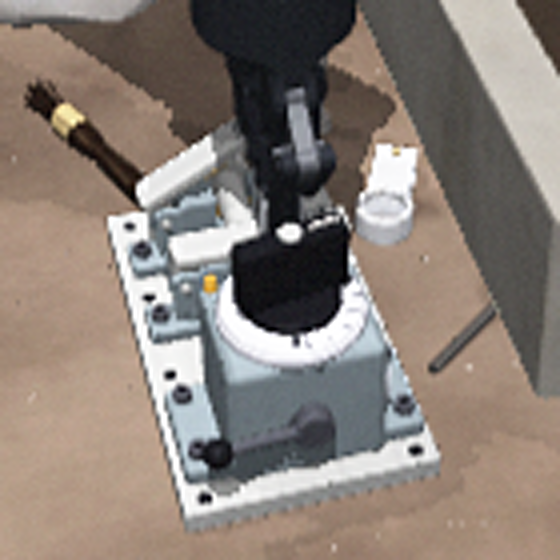

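Both views show the inner strap lying flat under the fingers, with the outer one still raised. The fingers met hard contact at 0.4 mm above the shut height. Next is the outer keeper.

Run:
```python
from cell import arm
from h import *
np.set_printoptions(precision=4,suppress=True)
p=np.array(arm.read_tool_pos()); arm.move_l(p+[0,0,.085],.2)
P=press(arm,-.062,.66)
p=np.array(arm.read_tool_pos()); arm.move_l(p+[0,0,.10],.2)
o,th,R=fix()
k=F2W((0,.066,.121+.155+.075),o,R); arm.set_gripper(0.75)
arm.move_l(k,.2,ori=q(th+np.pi/2+np.radians(10)))
print(arm.read_clock(),arm.read_opening())
w=arm.capture("wrist");save(w,"w2.pkl");cv2.imwrite("pics/w2.png",w["frame"][:,:,::-1])
a=arm.capture("scene");crop(a,225,145,130,140,4,"pics/p2.png")
b=arm.capture("side");crop(b,170,170,140,140,4,"pics/p2s.png")
```

```text
hover 6.225 [ 1.5027 -0.4375 -0.5026]
stop1 False [-0.0001 -0.      0.002 ] [ 0.1757 -0.2283 -0.8814]
stop2 True [ 0.0002 -0.0002  0.0004] [-1.8762  1.5592 10.913 ]
7.55
9.625 0.751683183809157
```

View pics/w2.png

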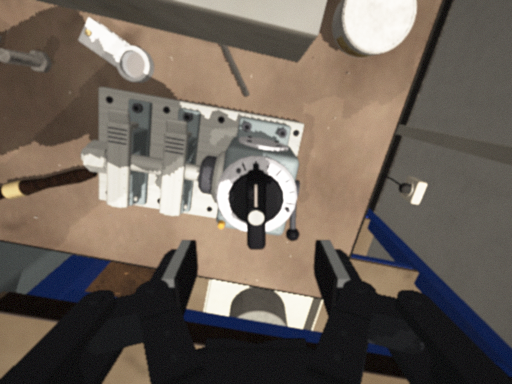

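View pics/p2.png

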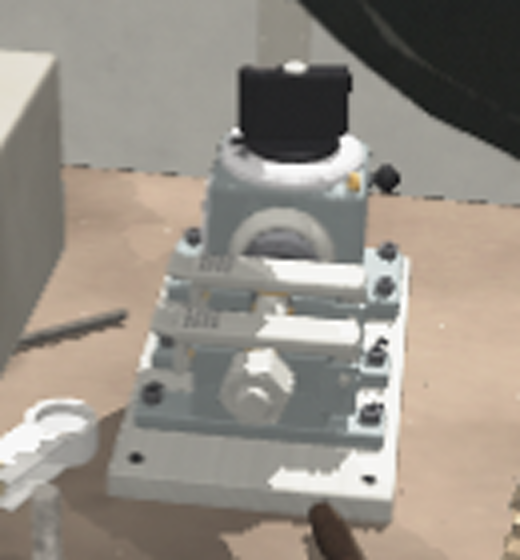

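View pics/p2s.png

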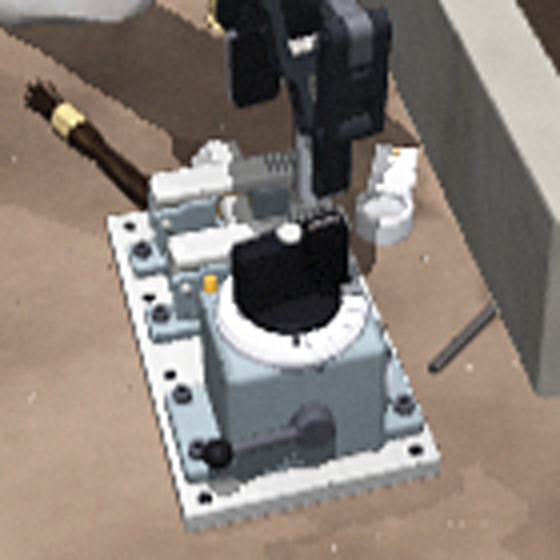

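All views show both straps flat and parallel. The bar stands square to the jaws at about (256,205). I'll recheck the knob angle and centre in this closer view, then grip.

Run:
```python
from h import *
w=load("w2.pkl"); crop(w,200,140,115,120,5,"pics/w2k.png")
```

```text
(no output)
```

View pics/w2k.png

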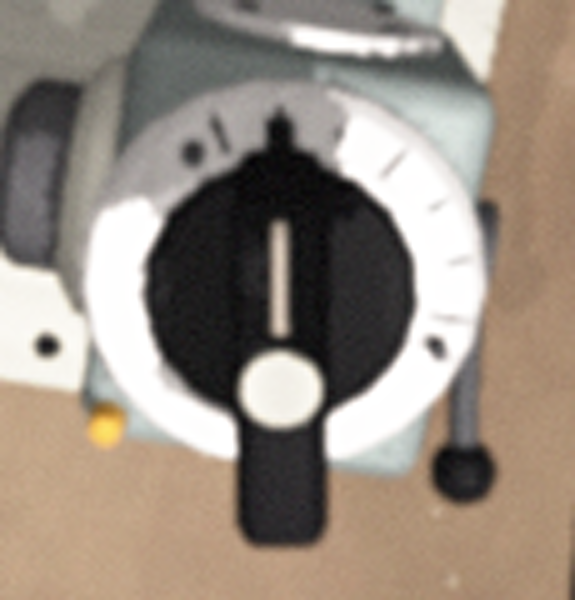

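Run:
```python
from cell import arm
from h import *
np.set_printoptions(precision=4,suppress=True)
w=load("w2.pkl"); o,th,R=fix()
Kc=lambda u,v:onz(w,(200+u/5,140+v/5),.135)
an=lambda d:np.degrees(np.arctan2(d[1],d[0]))
d=Kc(281,222)-Kc(280,335); d/=np.linalg.norm(d)
print("pointer",an(d),"flanks",an(Kc(240,450)-Kc(240,530)),an(Kc(326,450)-Kc(326,530)),"expect",180+np.degrees(th)+10)
print("centre",Kc(282,545)+.027*d,"used",F2W((0,.066,.135),o,R),"end",Kc(281,222))
dl=[onz(w,(200+u/5,140+v/5),.094) for u,v in((86,280),(487,270),(283,78))]; print((dl[0]+dl[1])/2,dl)
k=F2W((0,.066,.121+.155),o,R)
arm.move_l(k,.1,f_stop=15); print(arm.read_tool_pos()-k,arm.read_ft_force(),arm.read_torque())
arm.set_gripper(0,60); arm.pause(.2)
print(arm.read_opening(),arm.read_tool_pos()-k,arm.read_ft_force(),arm.read_torque(),arm.read_clock())
w=arm.capture("wrist");cv2.imwrite("pics/w3.png",w["frame"][:,:,::-1])
```

```text
pointer 26.703067589730736 flanks 26.66195202707448 27.763948087949473 expect 27.05000000000001
centre [ 0.5032 -0.3947  0.135 ] used [ 0.5019 -0.3956  0.135 ] end [ 0.5234 -0.3839  0.135 ]
[ 0.5042 -0.3948  0.094 ] [array([ 0.488 , -0.3652,  0.094 ]), array([ 0.5204, -0.4245,  0.094 ]), array([ 0.5338, -0.379 ,  0.094 ])]
[ 0.0003 -0.0002  0.0006] [-0.72   -0.922  -0.6019] [-0.0281  0.0367 -0.0362]
0.15345474405555548 [-0.0001  0.0007  0.0006] [-2.4219  2.9937  5.8789] [0.6284 0.5651 0.0479] 11.3833
```

View pics/w3.png

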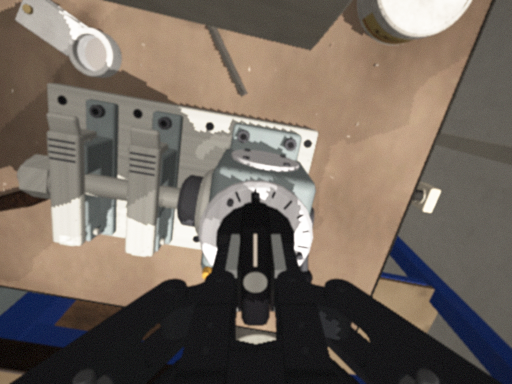

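The wrist view shows the bar held between the pads (white line at about (255,250)), with opening 13 mm. Now turning anticlockwise to home in steps, watching the moment.

```bash
cat >> h.py <<'E'
CEN=np.array([.5025,-.3949,.2765])
def turn(arm,phi,v=None):
    o,th,R=fix()
    arm.move_l(CEN,v or .05,ori=q(th+np.pi/2+np.radians(30-phi)))
def state(arm):
    o,th,R=fix(); z=Ro.from_quat(arm.read_eef_rot()).as_matrix()[:,2]
    phi=30-np.degrees(np.arctan2(z[1],z[0])-(th+np.pi/2)); phi=(phi+180)%360-180
    print("t %.2f phi %.2f"%(arm.read_clock(),phi),"dpos mm",(np.array(arm.read_tool_pos())-CEN)*1e3,"F",np.array(arm.read_ft_force()),"M",np.array(arm.read_torque()),"op %.3f"%arm.read_opening())
E
python3 - <<'E'
from cell import arm
from h import *
np.set_printoptions(precision=2,suppress=True)
state(arm)
for p in(18,14,10,6,3,0,-1.5): turn(arm,p); state(arm)
w=arm.capture("wrist");cv2.imwrite("pics/w4.png",w["frame"][:,:,::-1])
E
```

```text
t 11.43 phi 19.98 dpos mm [-0.77 -0.04  0.09] F [-1.85  2.99  4.87] M [0.6  0.55 0.05] op 0.154
t 11.68 phi 18.06 dpos mm [-0.6   0.04  0.12] F [-4.57  2.01  5.29] M [ 0.44  0.87 -0.04] op 0.155
t 11.93 phi 14.07 dpos mm [-0.58 -0.01  0.11] F [-5.61  2.05  5.63] M [0.4  0.93 0.05] op 0.154
t 12.18 phi 10.09 dpos mm [-0.54 -0.06  0.12] F [-4.92  2.29  5.28] M [ 0.43  0.9  -0.01] op 0.153
t 12.43 phi 6.08 dpos mm [-0.51 -0.09  0.15] F [-5.16  2.54  5.23] M [0.3  0.95 0.09] op 0.154
t 12.68 phi 3.09 dpos mm [-0.49 -0.09  0.09] F [-4.62  1.67  4.95] M [ 0.35  0.85 -0.06] op 0.153
t 12.93 phi 0.12 dpos mm [-0.48 -0.16  0.11] F [-5.08  1.96  5.35] M [0.34 0.98 0.01] op 0.153
t 13.18 phi -1.35 dpos mm [-0.48 -0.17  0.12] F [-5.29  1.44  4.8 ] M [ 0.35  1.01 -0.04] op 0.155
```

View pics/w4.png

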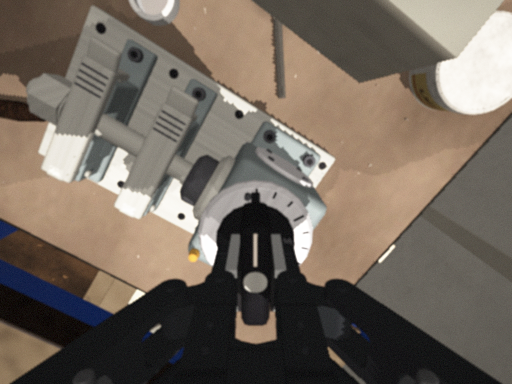

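The fixture has rotated in the view and the white line is still square to the pads, so the knob follows. I see no stop reaction yet, so I'll press a little further until the moment shows the stop.

Run:
```python
from cell import arm
from h import *
np.set_printoptions(precision=2,suppress=True)
m0=None
for p in(-2.5,-3.5,-4.5,-5.5,-6.5):
    turn(arm,p)
    m=np.mean([arm.read_torque()[2] for _ in range(10)])
    state(arm); print(m)
    if abs(m)>.35: break
w=arm.capture("wrist");crop(w,180,170,160,170,3.5,"pics/w5.png")
```

```text
t 13.48 phi -2.22 dpos mm [-0.51 -0.22  0.11] F [-5.1   2.22  5.07] M [ 0.4   0.93 -0.86] op 0.154
-0.8570706509829137
```

View pics/w5.png

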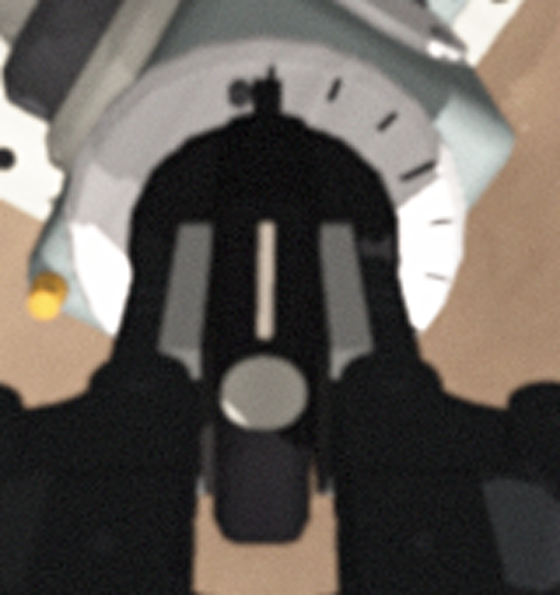

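The moment jumped to −0.86 N m at the stop (pointer at the dial's zero mark), so home is reached. Now clockwise three clicks, watching the moment.

Run:
```python
from cell import arm
from h import *
np.set_printoptions(precision=2,suppress=True)
for p in(-1,0,2,5,8,10,13,16,18,20,22,25,28,31,34,37,40,43,46,49,52,54,56,57,58):
    turn(arm,p); m=[arm.read_torque()[2]]
    for _ in range(2): arm.pause(.02); m.append(arm.read_torque()[2])
    print(p,np.round(np.mean(m),3))
state(arm)
w=arm.capture("wrist");save(w,"w6.pkl");crop(w,180,170,160,170,3.5,"pics/w6.png")
```

```text
-1 -0.024
0 -0.004
2 0.024
5 0.095
8 0.058
10 0.016
13 -0.125
16 -0.1
18 -0.021
20 0.016
22 0.002
25 0.128
28 0.06
31 -0.127
34 -0.033
37 -0.11
40 0.018
43 0.07
46 -0.036
49 0.07
52 0.02
54 -0.081
56 -0.049
57 -0.039
58 -0.016
t 20.62 phi 58.12 dpos mm [-0.61  0.49  0.11] F [-6.27  3.55  6.96] M [ 0.81  1.36 -0.04] op 0.155
```

View pics/w6.png

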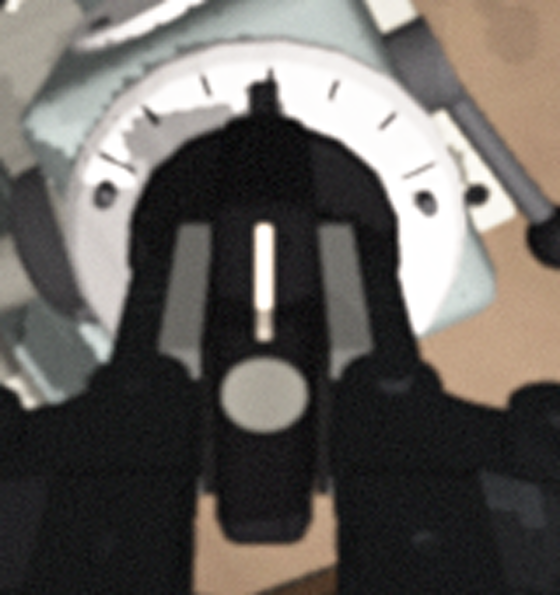

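The pointer covers the third tick from the zero mark (zero dot at (105,192); ticks at (115,160), (150,115), (205,85), then the pointer at (265,85)). Home read about −1.5°, so third-click centre is ≈ 58.7–59. I'll centre it and check everything.

Run:
```python
from cell import arm
from h import *
np.set_printoptions(precision=2,suppress=True)
turn(arm,58.9); arm.pause(.3); state(arm); print([round(arm.read_torque()[2],3)], arm.read_joint_velocities())
w=arm.capture("wrist");save(w,"w7.pkl");cv2.imwrite("pics/w7.png",w["frame"][:,:,::-1])
a=arm.capture("scene");crop(a,225,145,130,140,4,"pics/p7.png")
# knob angle from white line in the image
o,th,R=fix()
D=lambda u,v:onz(w,(180+u/3.5,170+v/3.5),.135)
m=(w["frame"].astype(int).min(2)>150); ys,xs=np.where(m[232:266,248:262])
if len(ys)>20:
    L=cv2.fitLine(np.stack([xs+248,ys+232],1).astype(np.float32),cv2.DIST_L2,0,.01,.01).ravel()
    sgn=-np.sign(L[1]); A=onz(w,L[2:]+0*L[:2],.135);B=onz(w,L[2:]+sgn*L[:2]*15,.135);d=B-A
    ang=np.degrees(np.arctan2(d[1],d[0])); print("pointer",ang,"knob deg",30+180+np.degrees(th)-ang,len(ys))
```

```text
t 21.22 phi 59.02 dpos mm [-0.66  0.48  0.12] F [-6.78  4.39  6.74] M [ 0.79  1.37 -0.05] op 0.154
[np.float64(-0.049)] [ 0. -0. -0.  0.  0.  0.  0.]
pointer -12.057281044497522 knob deg 59.10728104449753 140
```

View pics/w7.png

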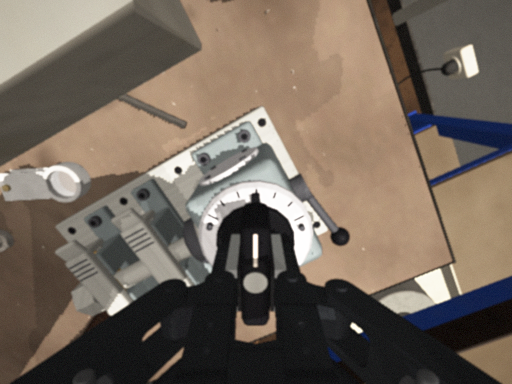

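View pics/p7.png

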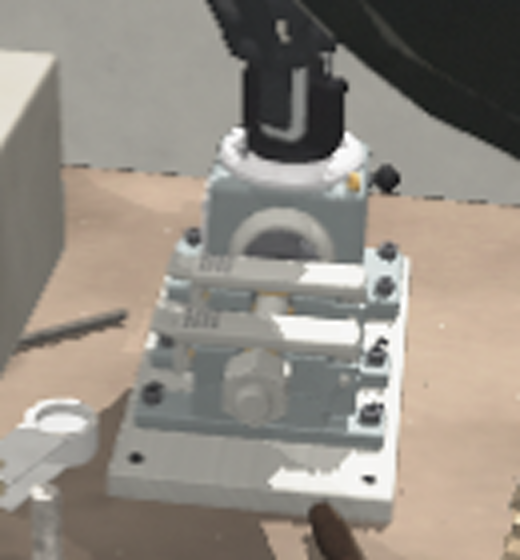

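The picture shows the knob at 59.1°, the pointer on the third tick, both keepers flat, and the arm still. Handing in.

Run:
```python
from cell import arm
arm.sign_off(); print(arm.read_clock())
```

```text
the job is handed in; nothing more can be done
the job is handed in; nothing more can be done
```

The job is done as asked and handed in at about 21 s, with the knob still gripped at rest in the third click.

- **Keepers:** I pressed the inner keeper down first, then the outer. Each met hard contact within 0.5 mm of its shut height. Both lie flat in the later scene and wrist views.
- **Knob:** It started at the first stop. I turned it anticlockwise until the moment jumped to −0.86 N m at the end stop, with the pointer at the dial's zero mark. Then I turned it clockwise three clicks without going past.
- **Last checks:**
  - The gripper angle read 59.0° and the white line in the picture gave 59.1°.
  - The gripper read about −1.5° at the end stop, so I set the final angle about a degree below the nominal 60°. I take that gap to be error in my yaw measurement.
  - The pointer sits on the third tick, all joint speeds are zero and the grip is set to 60 N.
- **Remaining doubts:**
  - The moment about the knob axis was −0.05 N m at the end. That is within the noise, so it does not by itself prove the knob is exactly in the middle of the click.
  - The first fixture fit was off by about 6 mm at two plate corners, so I used the closer wrist view instead.
- **Other things on the bench:** I did not touch them, and those in view had not moved.

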